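# Swipe up the dough roller's speed and start it

### The job

Set the bench dough roller to full speed and start it: with the closed fingertips, swipe along the curved blue touch bar in one unbroken light stroke from its end beside the white lamp to its end beside the red lamp, staying on the bar all the way round its curve. The bar is sprung, so rest on it gently and never push it down to its stop; then press the green button fully down, let it come up again and finish clear of everything. Pick nothing up, do not press the yellow button, and leave the brass cutter, the wooden mould and the jar where they stand.

Things in the scene. Friction and masses are not known exactly. Their poses are not given: they have to be found in the camera images.
- console: Bench dough roller, fixed; place and yaw vary. Flat grey control deck 240 mm deep (own x -130 to 110) and 360 mm wide (own y -180 to 180), top 50 mm above the table; behind it (own x 110 to 260) a bed with two steel rollers and white cheeks, up to 90 mm high. Origin on the table, own z up, own x from the deck's front edge towards the rollers, away from the robot (within 0.3 rad).
- arc_centre (a point): Centre of the circle of the bent blue touch bar, level with its untouched top (62 mm above the table); axes as the console's. The bar's midline has radius 100 mm about it and runs from -60 to +60 degrees, from own +x towards own +y (bulging to the rollers). The bar is 26 mm wide, flat on top, stands 12 mm above the deck; its ends are round (radius 13 mm about the midline's ends).
- arc_middle (a point): Middle of the blue bar's midline, halfway round its curve, at the height of its untouched top.
- bar (a joint): How far the blue touch bar as a whole is pushed straight down, m: 0 untouched, 0.009 at its stop. It begins to give at about 1 N and then takes 0.7 N per mm, and springs back when left. A stroke 1 to 5 mm down is a light touch; beyond 6.5 mm counts as pushed to the stop.
- white_lamp: White lamp, a flat disc 22 mm across and 3 mm high in a black rim 28 mm across, on the deck 30 mm past one end of the bar's midline, on the same 100 mm circle (at +77 or -77 degrees). Marks the slow end, where the stroke begins. Which end it is varies. Origin on the deck under its centre.
- red_lamp: Red lamp, of the same shape, past the bar's other end: marks the full-speed end, where the stroke finishes. Origin on the deck under its centre.
- go_top (a point): Centre of the top of the green start button, 28 mm across, on a black housing on the deck, nearer the robot than the bar. It may be the left or the right one of the two buttons, whose centres are 90 mm apart.
- go (a joint): Travel of the green button, m: 0 up, 0.006 fully down (5 N); springs back.
- halt_top (a point): Centre of the top of the yellow button, of the same shape as the green one.
- halt (a joint): Travel of the yellow button, m: 0 up, 0.006 fully down; not to be pressed.
- cutter: Loose brass ring cutter, 44 mm across, 35 mm high, standing on the deck near its front corner at own +y. Origin under its centre. Leave alone.
- mould: Loose carved wooden sweet mould, 100 x 150 x 26 mm, on the table to one side of the console, left or right. Origin under its centre. Leave alone.
- jar: Loose small jar with a black cap, 50 mm across, 65 mm high, on the table on the other side of the console from the mould. Origin under its centre. Leave alone.

How it is judged:
By the outcome, as a careful person would: the job done as asked, in the order asked, and still so for the second after the job is handed in, with the robot touching nothing.
It also fails if it takes over 48 s, if anything falls off the work surface, if the arm or the gripper's body presses on something with over 40 N, if the wrist force passes 120 N, or if a joint passes its speed limit or range.

### The arm

A 7-joint arm with a two-finger parallel gripper is mounted at the origin on the work surface. World frame = base frame: x ahead of the robot, y to its left, z up, the work surface at z = 0. Lengths are in mm, angles in rad, forces in N, time in s.
With the tool pointing down it reaches from about 400 to 875 mm from the base axis. Payload 4.4 kg.
Tool frame: the origin (TCP) lies between the finger pads, 19 mm behind the fingertips; this is the grasp point; z points along the fingers, y is the line along which they close (so a half turn about z gives the same grasp; the last joint's range is limited). The gripper opens to 85 mm and grips with 20 to 120 N. Pads are 22 mm wide; open, the fingers measure 114 mm over their backs; the gripper's body (76 mm by 85 mm) begins 54 mm behind the grasp point. The pads swing forward as they close: fully open they stand 13 mm farther back than shut.
Start: joints at [1.065, 0.628, 0.038, 1.517, -0.027, 0.996, -0.02], TCP at [276.771, -588.146, 250.013] pointing down, gripper open.
Joint ranges: [-3.06, 3.06], [-0.37, 2.12], [-1.25, 1.32], [0.18, 2.47], [-1.1, 4.24], [0.23, 1.98], [-2.94, 2.94]. Speed limits (rad/s): [2.57, 2.57, 3.14, 3.14, 3.14, 3.14, 3.14].

### API

Orientations are given as [roll, pitch, yaw] about the fixed x, y, z axes, in that order (R = Rz(yaw) Ry(pitch) Rx(roll)).
In Python, from cell import read_state, get_image, finish_job gives the robot as it stands.
- The arm moves only by the tool send_rows, never from a script. Its argument "series" is a list of rows, each an object of numbers: "ax", "ay", "az": the turn, a rotation vector about the tool's x, y, z in rad; "dx", "dy", "dz": the shift along the tool's x, y, z in cm; "hand": the closure, from 0 (fully open) to 1 (shut). In form: [{"ax": .., "ay": .., "az": .., "dx": .., "dy": .., "dz": .., "hand": ..}, ...]. A call has 1 to 10 rows; each row is the pose to reach, as a shift and turn from the pose commanded when the call began, along the tool's axes at that moment; what a row does not reach only later rows make up. A row lasts 1/10 s, in which the tool goes at most 50 mm and 8.59 degrees, less where a joint would pass 70% of its speed; a pose out of reach is approached as far as the arm can. A call with a gripper value outside its range is refused whole. The fingers move at their own pace and stop on an object; the grip force is fixed at half the most. Time passes only in rows, so rows that repeat a pose let the fingers close. It gives the time, the measured TCP pose, the force, the opening and the grip force at its end, in the units of the state.
- read_state(): the state, without advancing time (a new reading comes with each control period).
- get_image(name): name is "scene" or "top"; returns a dict with "pixels" (480x640x3 uint8, red, green, blue), "mtx" (3x3 intrinsics, pixels), "k1" (the pictures are not rectified: a ray, as slopes to the right and down, at radius r is drawn at 1 + k1 r^2 times it, then the intrinsics apply), "R" (3x3) and "t" (3): a world point X has camera coordinates R X + t. Camera axes: x right, y down, z forward; pixel columns grow to the right and rows downward; lengths in mm; the calibration is good to about 2 mm. A picture is of the moment at which its call begins. There is no depth.
- finish_job(): hands the job in; it is judged then, once.
The state is a dict: "clock": time; "qpos": joint angles; "qd": joint speeds; "tau": joint torques, N m; "eef_pos": TCP position; "tool_rot": TCP orientation; "force": force on the tool from outside, world axes, zero at the start; "torque": the same for the moment, N m; "width": finger opening in mm; "gripper_force": force on a finger pad.
Only numpy, scipy, OpenCV 4.12 (cv2) and the standard library are available. Lean on these libraries where they do the work, as an engineer would, in place of code of your own. Each camera call takes 0.05 s, during which the arm holds its last target. There are 200 camera calls.

## Working session

There is one attempt and no reset: what is moved stays moved. The work goes in short steps, Python scripts to look and compute and a tool call to move; the robot and the scene stay as the last step left them, time stands still between calls to the robot, and variables do not carry over. Pictures are saved under pics/ and viewed, at most 10 in all, crops included, and the job is handed in when it is done.

Besides the shell and the picture viewer there is one more tool, called after "Request:" as name(argument=value, ...) on one line, values as JSON. send_rows: Moves the arm, as the interface text tells. Its arguments: {"type":"object","properties":{"series":{"type":"array","items":{"type":"object","properties":{"ax":{"type":"number"},"ay":{"type":"number"},"az":{"type":"number"},"dx":{"type":"number"},"dy":{"type":"number"},"dz":{"type":"number"},"hand":{"type":"number"}}}}},"required":["series"]}

```bash
mkdir -p pics; ls; python3 - <<'E'
from cell import *
import cv2,numpy as np
s=read_state();print(s['clock'],s['eef_pos'],s['tool_rot'],s['width'],s['force'])
for n in['scene','top']:
    d=get_image(n);cv2.imwrite(f'pics/{n}1.png',d['pixels'][:,:,::-1]);np.savez(f'{n}1.npz',**d)
    print(n,d['mtx'],d['k1'],d['R'],d['t'],-np.array(d['R']).T@d['t'])
E
```

```text
pics
0.0 [ 276.54799074 -587.57762436  249.0944742 ] [-3.13968636e+00  1.02111953e-05  4.39840989e-01] 85.80304184107534 [-0.03178127 -0.54936695 -0.00752808]
scene [[597.41424918   0.         320.34530898]
 [  0.         597.41424918 241.13171153]
 [  0.           0.           1.        ]] 0.0033160796637378112 [[-0.75272342  0.65820257  0.01329777]
 [ 0.38853651  0.46045695 -0.79813456]
 [-0.53145727 -0.59560791 -0.60233246]] [ 375.3066916  -169.46925703 1435.15964616] [1111.07315748  685.79790424  724.19322358]
top [[573.18347442   0.         322.97784661]
 [  0.         573.18347442 233.22855926]
 [  0.           0.           1.        ]] -0.03771794571470251 [[ 1.08633991e-01 -9.94081686e-01 -5.07437115e-04]
 [-9.73005246e-01 -1.06226158e-01 -2.04882391e-01]
 [ 2.03615930e-01  2.27509307e-02 -9.78786467e-01]] [  -5.65953572  514.49604453 1014.13834441] [ 294.72744668   25.95430591 1098.03319529]
```

View pics/scene1.png

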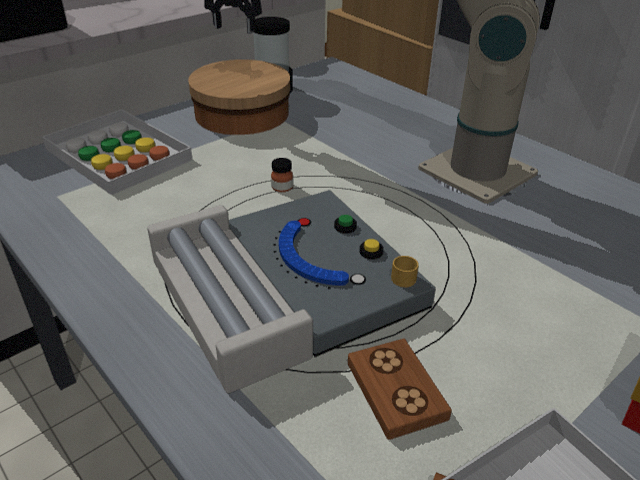

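View pics/top1.png

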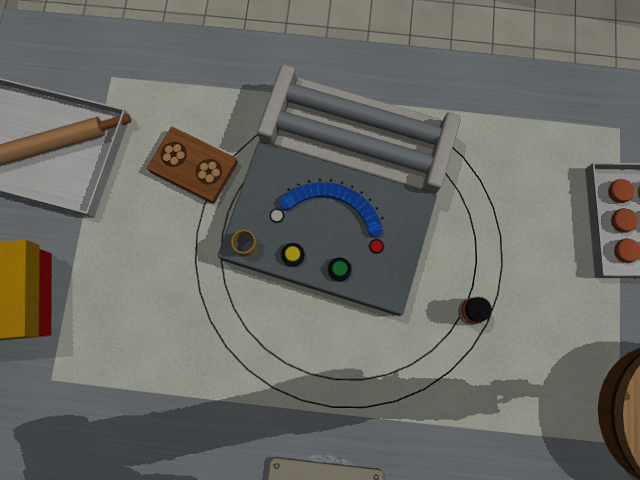

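The top view shows the white lamp at (277,216), red lamp (376,246), green (340,268), yellow (292,254), and the blue bar arching between (285,203) and (375,230). The scene view agrees, with white at (358,279) and red at (304,222). Next I measure from both views.

```bash
cat > h.py <<'E'
import numpy as np,cv2
def ray(d,uv):
    K=d['mtx'];k=float(d['k1']);p=(np.atleast_2d(uv)-K[:2,2])/[K[0,0],K[1,1]]
    q=p.copy()
    for _ in range(8): q=p/(1+k*(q**2).sum(1,keepdims=True))
    R=d['R'];return -R.T@d['t'],np.c_[q,np.ones(len(q))]@R
def plane(d,uv,z):
    c,r=ray(d,uv);return c+r*((z-c[2])/r[:,2])[:,None]
def tri(da,ua,db,ub):
    A=np.zeros((3,3));b=np.zeros(3);L=[]
    for d,u in((da,ua),(db,ub)):
        c,r=ray(d,u);r=r[0]/np.linalg.norm(r[0]);M=np.eye(3)-np.outer(r,r);A+=M;b+=M@c;L.append((M,c))
    X=np.linalg.solve(A,b);return X,[round(float(np.linalg.norm(M@(X-c))),1) for M,c in L]
def blob(m,near,rad=14):
    yy,xx=np.nonzero(m);k=np.hypot(xx-near[0],yy-near[1])<rad
    return np.array([xx[k].mean(),yy[k].mean()]),int(k.sum())
def masks(px):
    h=cv2.cvtColor(np.ascontiguousarray(px),cv2.COLOR_RGB2HSV).astype(int);H,S,V=h[...,0],h[...,1],h[...,2]
    return dict(white=(S<50)&(V>140),red=((H<8)|(H>172))&(S>140)&(V>80),green=(H>40)&(H<85)&(S>120)&(V>60),
      yellow=(H>20)&(H<35)&(S>140)&(V>120),blue=(H>100)&(H<130)&(S>140)&(V>60))
E
python3 - <<'E'
from h import *
from scipy.optimize import least_squares
D={n:dict(np.load(n+'1.npz')) for n in('top','scene')}
N=dict(top=dict(white=(277,216),red=(376,246),green=(340,268),yellow=(292,254)),scene=dict(white=(358,279),red=(304,222),green=(346,221),yellow=(372,245)))
M={n:masks(D[n]['pixels']) for n in D};P={}
for c in N['top']:
    b={n:blob(M[n][c],N[n][c]) for n in D}
    z=53 if c in('white','red') else 70
    X,e=tri(D['top'],b['top'][0],D['scene'],b['scene'][0])
    print(c,b['top'],b['scene'],'tri',X.round(1),e,*[plane(D[n],b[n][0],z).round(1) for n in D])
    P[c]=X
w,r=P['white'],P['red'];print('chord',np.linalg.norm((w-r)[:2]),'btn',np.linalg.norm((P['green']-P['yellow'])[:2]))
for n in D:
    m=M[n]['blue'];V=cv2.cvtColor(D[n]['pixels'],cv2.COLOR_RGB2HSV)[...,2]
    yy,xx=np.nonzero(m);print(n,len(xx),np.percentile(V[m],[5,25,50,75,95]))
    q=plane(D[n],np.c_[xx,yy].astype(float),62)
    s=least_squares(lambda p:np.hypot(q[:,0]-p[0],q[:,1]-p[1])-p[2],[520,0,100]).x
    # robust: centre from lamps
    rr=np.hypot(q[:,0]-s[0],q[:,1]-s[1]);print('circle',s.round(1),np.percentile(rr,[1,99]).round(1))
u=(w-r)[:2];yaw=np.arctan2(u[1],u[0])-np.pi/2
ex=np.array([np.cos(yaw),np.sin(yaw)]);mid=((w+r)/2)[:2]
print('yaw',yaw,'centre',mid-ex*100*np.cos(np.deg2rad(77)), 'angle btn', np.arctan2(*(P['yellow']-P['green'])[1::-1])-np.pi/2)
E
```

```text
white (array([276.36986301, 215.02739726]), 73) (array([357.44615385, 278.12307692]), 65) tri [537.8 141.3  50.7] [0.1, 0.1] [[537.3 140.9  53. ]] [[539.7 143.2  53. ]]
red (array([376.00970874, 245.91262136]), 103) (array([303.89473684, 221.05263158]), 57) tri [499.  -50.   51.1] [0.4, 0.4] [[498.9 -50.1  53. ]] [[500.6 -47.6  53. ]]
green (array([339.41818182, 267.84242424]), 165) (array([345.24761905, 219.15238095]), 105) tri [448.4  13.5  66.8] [0.3, 0.3] [[448.2  13.3  70. ]] [[451.5  17.1  70. ]]
yellow (array([292.23529412, 253.11111111]), 153) (array([371.36190476, 243.22857143]), 105) tri [465.9 101.7  68.4] [0.2, 0.2] [[465.8 101.4  70. ]] [[467.3 103.3  70. ]]
chord 195.1619938948291 btn 89.90820560498824
top 1705 [ 99. 115. 117. 125. 140.]
circle [497.2  49.7  99.3] [ 85.7 111.9]
scene 1466 [ 71. 115. 126. 133. 153.]
circle [499.8  56.6 102.6] [ 84.5 119.1]
yaw -0.199938885672174 centre [496.35413344  50.09746245] angle btn -0.1952382817837861
```

Everything checks out: lamp chord 195.2 mm (expected 194.9) and button spacing 89.9 (expected 90). The arc centre is about (496.5, 50), yaw about -0.2, and white is at +77°. I close the hand and set out.

Request:
send_rows(series=[{"dx": 3.4, "dy": -3.1, "hand": 1}, {"dx": 6.7, "dy": -6.3, "hand": 1}, {"dx": 10.1, "dy": -9.4, "hand": 1}, {"dx": 13.5, "dy": -12.6, "hand": 1}, {"dx": 16.9, "dy": -15.7, "hand": 1}, {"dx": 20.2, "dy": -18.8, "hand": 1}, {"dx": 23.6, "dy": -22.0, "hand": 1}, {"dx": 27.0, "dy": -25.1, "hand": 1}, {"dx": 30.3, "dy": -28.3, "hand": 1}, {"dx": 33.7, "dy": -31.4, "hand": 1}])

```text
invalid input at $.series[0]: expected keys ax, ay, az, dx, dy, dz, hand
```

Request:
send_rows(series=[{"dx": 3.4, "dy": -3.1, "hand": 1}, {"dx": 6.7, "dy": -6.3, "hand": 1}, {"dx": 10.1, "dy": -9.4, "hand": 1}, {"dx": 13.5, "dy": -12.6, "dz": 2, "hand": 1}, {"dx": 16.9, "dy": -15.7, "dz": 4, "hand": 1}, {"dx": 20.2, "dy": -18.8, "dz": 7, "hand": 1}, {"dx": 22.5, "dy": -20.9, "dz": 10, "hand": 1}, {"dx": 22.5, "dy": -20.9, "dz": 11, "hand": 1}, {"dx": 22.5, "dy": -20.9, "dz": 11, "hand": 1}, {"dx": 22.5, "dy": -20.9, "dz": 11, "hand": 1}])

```text
invalid input at $.series[0]: expected keys ax, ay, az, dx, dy, dz, hand
```

```bash
python3 - <<'E'
from cell import *
import cv2,numpy as np
for i in range(2):
    d=get_image('scene')
    s=read_state();print(s['clock'],s['eef_pos'],s['tool_rot'],s['width'],s['force'],np.round(s['qpos'],2))
p=d['pixels'][130:380,180:480,::-1];cv2.imwrite('pics/s2.png',cv2.resize(p,None,fx=2,fy=2))
E
```

```text
0.15 [ 276.56894931 -587.7135377   249.28207674] [-3.14006074e+00 -7.45466019e-06  4.39762043e-01] 85.40687052315175 [-0.23314709  0.38804038  0.90079551] [ 1.07  0.63  0.04  1.52 -0.03  1.   -0.02]
0.2 [ 276.64380172 -587.79880268  249.45544078] [-3.14044913e+00 -9.17473059e-06  4.39827673e-01] 85.31482180010102 [-0.76691155  0.55049995  1.12494059] [ 1.07  0.63  0.04  1.52 -0.03  1.   -0.02]
```

View pics/s2.png

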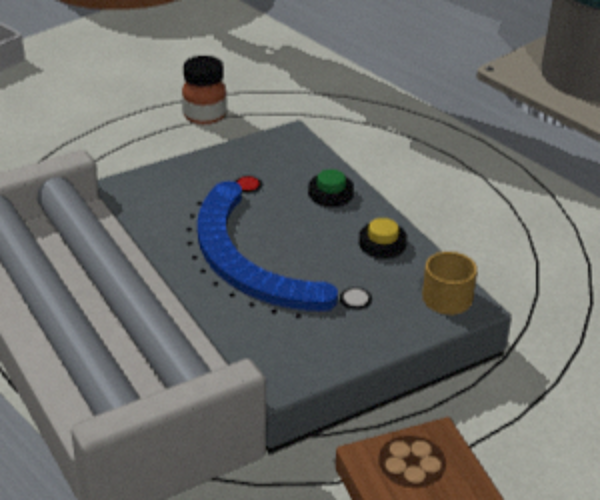

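The picture shows the console unchanged and no arm in view, because both calls were refused: every key is required. I resend the first one with all keys.

Request:
send_rows(series=[{"ax": 0, "ay": 0, "az": 0, "dx": 3.4, "dy": -3.1, "dz": 0, "hand": 1}, {"ax": 0, "ay": 0, "az": 0, "dx": 6.7, "dy": -6.3, "dz": 0, "hand": 1}, {"ax": 0, "ay": 0, "az": 0, "dx": 10.1, "dy": -9.4, "dz": 0, "hand": 1}, {"ax": 0, "ay": 0, "az": 0, "dx": 13.5, "dy": -12.6, "dz": 0, "hand": 1}, {"ax": 0, "ay": 0, "az": 0, "dx": 16.9, "dy": -15.7, "dz": 0, "hand": 1}, {"ax": 0, "ay": 0, "az": 0, "dx": 20.2, "dy": -18.8, "dz": 0, "hand": 1}, {"ax": 0, "ay": 0, "az": 0, "dx": 23.6, "dy": -22.0, "dz": 0, "hand": 1}, {"ax": 0, "ay": 0, "az": 0, "dx": 27.0, "dy": -25.1, "dz": 0, "hand": 1}, {"ax": 0, "ay": 0, "az": 0, "dx": 30.3, "dy": -28.3, "dz": 0, "hand": 1}, {"ax": 0, "ay": 0, "az": 0, "dx": 33.7, "dy": -31.4, "dz": 0, "hand": 1}])

```text
clock: 1.2
eef_pos: [448.3, -158.8, 250.1]
tool_rot: [3.141, -0.0, 0.44]
force: [1.0, -0.5, 0.3]
width: 0.1
gripper_force: 0.0
```

Request:
send_rows(series=[{"ax": 0, "ay": 0, "az": 0, "dx": 3.4, "dy": -3.1, "dz": 0, "hand": 1}, {"ax": 0, "ay": 0, "az": 0, "dx": 6.7, "dy": -6.3, "dz": 0, "hand": 1}, {"ax": 0, "ay": 0, "az": 0, "dx": 10.1, "dy": -9.4, "dz": 0, "hand": 1}, {"ax": 0, "ay": 0, "az": 0, "dx": 13.5, "dy": -12.6, "dz": 1, "hand": 1}, {"ax": 0, "ay": 0, "az": 0, "dx": 16.9, "dy": -15.7, "dz": 3, "hand": 1}, {"ax": 0, "ay": 0, "az": 0, "dx": 20.2, "dy": -18.8, "dz": 6, "hand": 1}, {"ax": 0, "ay": 0, "az": 0, "dx": 22.5, "dy": -20.9, "dz": 9, "hand": 1}, {"ax": 0, "ay": 0, "az": 0, "dx": 22.5, "dy": -20.9, "dz": 12, "hand": 1}, {"ax": 0, "ay": 0, "az": 0, "dx": 22.5, "dy": -20.9, "dz": 14, "hand": 1}, {"ax": 0, "ay": 0, "az": 0, "dx": 22.5, "dy": -20.9, "dz": 14, "hand": 1}])

```text
clock: 2.2
eef_pos: [560.3, 124.2, 107.1]
tool_rot: [-3.14, 0.006, 0.441]
force: [0.4, 0.3, -0.1]
width: -0.2
gripper_force: 0.0
```

```bash
python3 - <<'E'
from cell import *
import cv2,numpy as np
F=[]
for i in range(10):
    d=get_image('top' if i==9 else 'scene')
    if i==0:e=d
    s=read_state();F.append(np.r_[s['eef_pos'],s['force']])
print(np.mean(F,0).round(2),np.std(F,0).round(2),s['tool_rot'],s['clock'])
a=d['pixels'][120:360,190:490,::-1];b=e['pixels'][130:370,200:500,::-1]
cv2.imwrite('pics/s3.png',np.vstack([cv2.resize(x,(375,300)) for x in(a,b)]))
cv2.imwrite('pics/s3.png',np.hstack([cv2.resize(x,(400,320),interpolation=cv2.INTER_CUBIC) for x in(a,b)]))
E
```

```text
[ 5.6317e+02  1.2427e+02  1.1088e+02 -6.0000e-02  1.5000e-01  1.5000e-01] [0.57 0.07 0.78 0.45 0.5  0.43] [ 3.14139524e+00 -1.23639250e-03  4.39534026e-01] 2.7
```

View pics/s3.png

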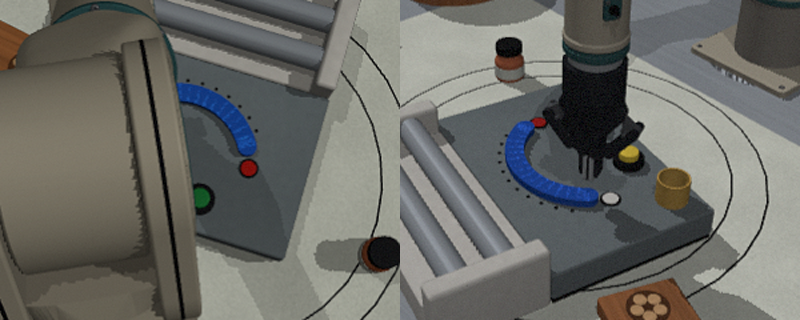

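The top view shows the arm over the white end. In the scene crop the closed fingertips, at (590,175), hover above the bar end beside the white lamp (610,198). I lower gently.

Request:
send_rows(series=[{"ax": 0, "ay": 0, "az": 0, "dx": 0, "dy": 0, "dz": 1, "hand": 1}, {"ax": 0, "ay": 0, "az": 0, "dx": 0, "dy": 0, "dz": 2, "hand": 1}, {"ax": 0, "ay": 0, "az": 0, "dx": 0, "dy": 0, "dz": 2.4, "hand": 1}, {"ax": 0, "ay": 0, "az": 0, "dx": 0, "dy": 0, "dz": 2.7, "hand": 1}, {"ax": 0, "ay": 0, "az": 0, "dx": 0, "dy": 0, "dz": 2.8, "hand": 1}, {"ax": 0, "ay": 0, "az": 0, "dx": 0, "dy": 0, "dz": 2.9, "hand": 1}, {"ax": 0, "ay": 0, "az": 0, "dx": 0, "dy": 0, "dz": 3.0, "hand": 1}, {"ax": 0, "ay": 0, "az": 0, "dx": 0, "dy": 0, "dz": 3.1, "hand": 1}, {"ax": 0, "ay": 0, "az": 0, "dx": 0, "dy": 0, "dz": 3.15, "hand": 1}, {"ax": 0, "ay": 0, "az": 0, "dx": 0, "dy": 0, "dz": 3.15, "hand": 1}])

```text
clock: 3.7
eef_pos: [562.7, 124.4, 78.8]
tool_rot: [3.142, -0.0, 0.44]
force: [0.2, 0.0, 2.3]
width: 0.3
gripper_force: 1.2
```

```bash
cat > f.py <<'E'
from cell import *
import numpy as np
F=[]
for i in range(8):
    get_image('scene');s=read_state();F.append(np.r_[s['eef_pos'],s['force']])
print(np.mean(F,0).round(2),np.std(F,0).round(2),s['clock'])
E
python3 f.py
```

```text
[ 5.6273e+02  1.2437e+02  7.8670e+01 -4.6000e-01  8.0000e-02  2.3400e+00] [0.01 0.02 0.05 0.4  0.3  0.45] 4.1
```

Contact is good: 2.3 N, about 2 mm down, at 59.8°. Now the stroke increments.

```bash
python3 - <<'E'
import numpy as np
c=np.array([496.5,50]);yaw=-.199;t=.44
cur=np.array([562.6,124.4])
A=np.linspace(60,-62,31)[1:]
for k in range(3):
    print('call',k)
    for a in A[10*k:10*k+10]:
        p=c+100*np.array([np.cos(np.radians(a)+yaw),np.sin(np.radians(a)+yaw)]);d=(p-cur)/10
        dx,dy=round(d[0]*np.cos(t)+d[1]*np.sin(t),2),round(d[0]*np.sin(t)-d[1]*np.cos(t),2);print(dx,dy)
    cur=cur+10*np.array([dx*np.cos(t)+dy*np.sin(t),dx*np.sin(t)-dy*np.cos(t)])
E
```

```text
call 0
0.29 0.61
0.5 1.28
0.66 1.98
0.77 2.68
0.84 3.38
0.85 4.09
0.81 4.8
0.72 5.51
0.59 6.2
0.4 6.89
call 1
-0.24 0.67
-0.52 1.32
-0.84 1.95
-1.21 2.55
-1.63 3.13
-2.08 3.68
-2.57 4.19
-3.1 4.67
-3.65 5.1
-4.24 5.5
call 2
-0.62 0.36
-1.25 0.67
-1.91 0.93
-2.59 1.15
-3.28 1.32
-3.98 1.44
-4.68 1.51
-5.39 1.53
-6.1 1.49
-6.81 1.41
```

Request:
send_rows(series=[{"ax": 0, "ay": 0, "az": 0, "dx": 0.29, "dy": 0.61, "dz": 0.03, "hand": 1}, {"ax": 0, "ay": 0, "az": 0, "dx": 0.5, "dy": 1.28, "dz": 0.06, "hand": 1}, {"ax": 0, "ay": 0, "az": 0, "dx": 0.66, "dy": 1.98, "dz": 0.07, "hand": 1}, {"ax": 0, "ay": 0, "az": 0, "dx": 0.77, "dy": 2.68, "dz": 0.07, "hand": 1}, {"ax": 0, "ay": 0, "az": 0, "dx": 0.84, "dy": 3.38, "dz": 0.07, "hand": 1}, {"ax": 0, "ay": 0, "az": 0, "dx": 0.85, "dy": 4.09, "dz": 0.07, "hand": 1}, {"ax": 0, "ay": 0, "az": 0, "dx": 0.81, "dy": 4.8, "dz": 0.07, "hand": 1}, {"ax": 0, "ay": 0, "az": 0, "dx": 0.72, "dy": 5.51, "dz": 0.07, "hand": 1}, {"ax": 0, "ay": 0, "az": 0, "dx": 0.59, "dy": 6.2, "dz": 0.07, "hand": 1}, {"ax": 0, "ay": 0, "az": 0, "dx": 0.4, "dy": 6.89, "dz": 0.07, "hand": 1}])

```text
clock: 5.1
eef_pos: [595.9, 63.2, 77.9]
tool_rot: [3.142, -0.0, 0.44]
force: [-0.7, 2.1, 2.2]
width: 0.1
gripper_force: 1.5
```

Request:
send_rows(series=[{"ax": 0, "ay": 0, "az": 0, "dx": -0.24, "dy": 0.67, "dz": 0, "hand": 1}, {"ax": 0, "ay": 0, "az": 0, "dx": -0.52, "dy": 1.32, "dz": 0, "hand": 1}, {"ax": 0, "ay": 0, "az": 0, "dx": -0.84, "dy": 1.95, "dz": 0, "hand": 1}, {"ax": 0, "ay": 0, "az": 0, "dx": -1.21, "dy": 2.55, "dz": 0, "hand": 1}, {"ax": 0, "ay": 0, "az": 0, "dx": -1.63, "dy": 3.13, "dz": 0, "hand": 1}, {"ax": 0, "ay": 0, "az": 0, "dx": -2.08, "dy": 3.68, "dz": 0, "hand": 1}, {"ax": 0, "ay": 0, "az": 0, "dx": -2.57, "dy": 4.19, "dz": 0, "hand": 1}, {"ax": 0, "ay": 0, "az": 0, "dx": -3.1, "dy": 4.67, "dz": 0, "hand": 1}, {"ax": 0, "ay": 0, "az": 0, "dx": -3.65, "dy": 5.1, "dz": 0, "hand": 1}, {"ax": 0, "ay": 0, "az": 0, "dx": -4.24, "dy": 5.5, "dz": 0, "hand": 1}])

```text
clock: 6.1
eef_pos: [580.6, -4.7, 77.9]
tool_rot: [3.141, -0.0, 0.44]
force: [1.3, 2.4, 2.9]
width: 0.0
gripper_force: 1.5
```

Request:
send_rows(series=[{"ax": 0, "ay": 0, "az": 0, "dx": -0.62, "dy": 0.36, "dz": 0, "hand": 1}, {"ax": 0, "ay": 0, "az": 0, "dx": -1.25, "dy": 0.67, "dz": 0, "hand": 1}, {"ax": 0, "ay": 0, "az": 0, "dx": -1.91, "dy": 0.93, "dz": 0, "hand": 1}, {"ax": 0, "ay": 0, "az": 0, "dx": -2.59, "dy": 1.15, "dz": 0, "hand": 1}, {"ax": 0, "ay": 0, "az": 0, "dx": -3.28, "dy": 1.32, "dz": 0, "hand": 1}, {"ax": 0, "ay": 0, "az": 0, "dx": -3.98, "dy": 1.44, "dz": 0, "hand": 1}, {"ax": 0, "ay": 0, "az": 0, "dx": -4.68, "dy": 1.51, "dz": 0, "hand": 1}, {"ax": 0, "ay": 0, "az": 0, "dx": -5.39, "dy": 1.53, "dz": 0, "hand": 1}, {"ax": 0, "ay": 0, "az": 0, "dx": -6.1, "dy": 1.49, "dz": 0, "hand": 1}, {"ax": 0, "ay": 0, "az": 0, "dx": -6.81, "dy": 1.41, "dz": 0, "hand": 1}])

```text
clock: 7.1
eef_pos: [524.6, -46.2, 77.8]
tool_rot: [3.141, -0.0, 0.44]
force: [2.3, 1.8, 3.2]
width: 0.0
gripper_force: 1.5
```

```bash
python3 f.py
```

```text
[523.24 -46.56  77.53  -1.55  -1.13   3.27] [0.28 0.16 0.12 1.01 0.61 0.18] 7.5
```

Request:
send_rows(series=[{"ax": 0, "ay": 0, "az": 0, "dx": 0, "dy": 0, "dz": -1.5, "hand": 1}, {"ax": 0, "ay": 0, "az": 0, "dx": 0, "dy": 0, "dz": -4, "hand": 1}, {"ax": 0, "ay": 0, "az": 0, "dx": -0.5, "dy": -1, "dz": -5, "hand": 1}, {"ax": 0, "ay": 0, "az": 0, "dx": -1.5, "dy": -3.2, "dz": -5, "hand": 1}, {"ax": 0, "ay": 0, "az": 0, "dx": -2.8, "dy": -5.9, "dz": -5, "hand": 1}, {"ax": 0, "ay": 0, "az": 0, "dx": -3.7, "dy": -7.8, "dz": -4, "hand": 1}, {"ax": 0, "ay": 0, "az": 0, "dx": -4.1, "dy": -8.6, "dz": -3.5, "hand": 1}, {"ax": 0, "ay": 0, "az": 0, "dx": -4.1, "dy": -8.6, "dz": -3, "hand": 1}, {"ax": 0, "ay": 0, "az": 0, "dx": -4.1, "dy": -8.6, "dz": -3, "hand": 1}, {"ax": 0, "ay": 0, "az": 0, "dx": -4.1, "dy": -8.6, "dz": -3, "hand": 1}])

```text
clock: 8.5
eef_pos: [452.4, 13.8, 107.7]
tool_rot: [3.141, -0.001, 0.439]
force: [0.3, 0.7, 0.4]
width: -0.3
gripper_force: 0.0
```

```bash
python3 f.py; python3 - <<'E'
from cell import *
import cv2,numpy as np
d=get_image('scene');cv2.imwrite('pics/s4.png',cv2.resize(d['pixels'][130:330,220:470,::-1],None,fx=3,fy=3,interpolation=cv2.INTER_CUBIC))
E
```

```text
[ 4.5189e+02  1.4080e+01  1.0791e+02 -1.7000e-01 -3.9000e-01  4.0000e-02] [0.32 0.19 0.04 0.38 0.33 0.53] 8.9
```

View pics/s4.png

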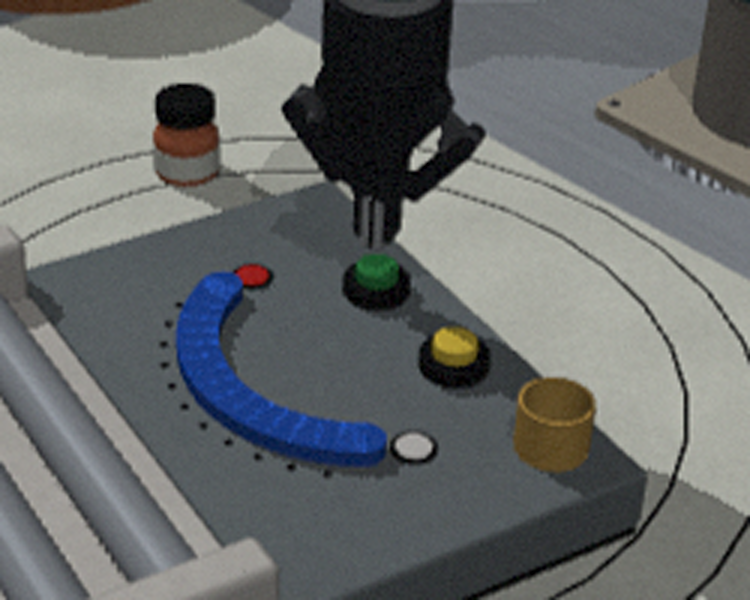

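The fingertips at (375,248) sit right above the green button (377,270), and bar and cutter are untouched. I nudge 3 mm and press in small steps.

Request:
send_rows(series=[{"ax": 0, "ay": 0, "az": 0, "dx": -0.25, "dy": -0.1, "dz": 0.6, "hand": 1}, {"ax": 0, "ay": 0, "az": 0, "dx": -0.25, "dy": -0.1, "dz": 1.2, "hand": 1}, {"ax": 0, "ay": 0, "az": 0, "dx": -0.25, "dy": -0.1, "dz": 1.7, "hand": 1}, {"ax": 0, "ay": 0, "az": 0, "dx": -0.25, "dy": -0.1, "dz": 2.0, "hand": 1}, {"ax": 0, "ay": 0, "az": 0, "dx": -0.25, "dy": -0.1, "dz": 2.1, "hand": 1}, {"ax": 0, "ay": 0, "az": 0, "dx": -0.25, "dy": -0.1, "dz": 2.2, "hand": 1}, {"ax": 0, "ay": 0, "az": 0, "dx": -0.25, "dy": -0.1, "dz": 2.3, "hand": 1}, {"ax": 0, "ay": 0, "az": 0, "dx": -0.25, "dy": -0.1, "dz": 2.4, "hand": 1}, {"ax": 0, "ay": 0, "az": 0, "dx": -0.25, "dy": -0.1, "dz": 2.4, "hand": 1}])

```text
clock: 9.85
eef_pos: [448.3, 14.3, 84.6]
tool_rot: [3.142, 0.0, 0.44]
force: [-3.5, -0.2, 13.5]
width: -0.2
gripper_force: 6.6
```

Request:
send_rows(series=[{"ax": 0, "ay": 0, "az": 0, "dx": 0, "dy": 0, "dz": 0.08, "hand": 1}, {"ax": 0, "ay": 0, "az": 0, "dx": 0, "dy": 0, "dz": 0.12, "hand": 1}, {"ax": 0, "ay": 0, "az": 0, "dx": 0, "dy": 0, "dz": 0.12, "hand": 1}])

```text
clock: 10.15
eef_pos: [448.3, 14.3, 84.4]
tool_rot: [3.141, -0.0, 0.44]
force: [-5.5, 0.1, 26.2]
width: -0.1
gripper_force: 13.2
```

It is on the hard stop: force went from 13 to 26 N for 0.2 mm of movement. I release and rise clear.

Request:
send_rows(series=[{"ax": 0, "ay": 0, "az": 0, "dx": 0, "dy": 0, "dz": -0.5, "hand": 1}, {"ax": 0, "ay": 0, "az": 0, "dx": 0, "dy": 0, "dz": -1.2, "hand": 1}, {"ax": 0, "ay": 0, "az": 0, "dx": 0, "dy": 0, "dz": -3, "hand": 1}, {"ax": 0, "ay": 0, "az": 0, "dx": 0, "dy": 0, "dz": -6, "hand": 1}, {"ax": 0, "ay": 0, "az": 0, "dx": 0, "dy": 0, "dz": -10, "hand": 1}, {"ax": 0, "ay": 0, "az": 0, "dx": 0, "dy": 0, "dz": -13, "hand": 1}, {"ax": 0, "ay": 0, "az": 0, "dx": 0, "dy": 0, "dz": -15, "hand": 1}, {"ax": 0, "ay": 0, "az": 0, "dx": 0, "dy": 0, "dz": -15, "hand": 1}, {"ax": 0, "ay": 0, "az": 0, "dx": 0, "dy": 0, "dz": -15, "hand": 1}])

```text
clock: 11.05
eef_pos: [448.8, 14.3, 232.7]
tool_rot: [3.141, -0.001, 0.44]
force: [-0.2, -0.4, -0.0]
width: 0.2
gripper_force: 0.0
```

```bash
python3 f.py; python3 - <<'E'
from cell import *
import cv2
d=get_image('scene');cv2.imwrite('pics/s5.png',d['pixels'][:,:,::-1])
E
```

```text
[ 4.4811e+02  1.4310e+01  2.3177e+02  2.0000e-02  8.0000e-02 -1.4000e-01] [0.16 0.02 0.19 0.2  0.56 0.53] 11.45
```

View pics/s5.png

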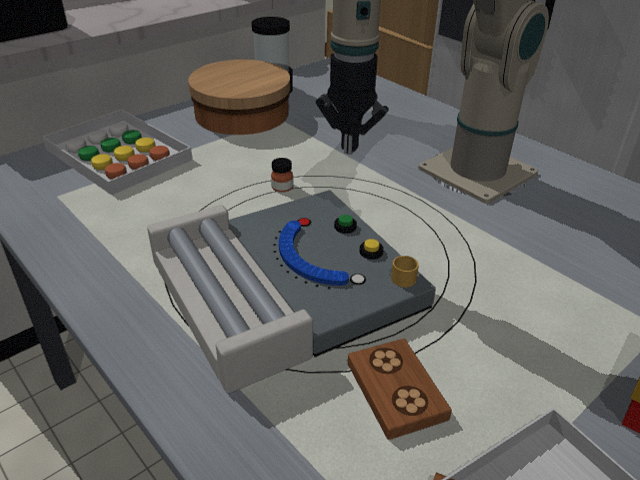

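The arm is clear with its tips at (350,148). The green button (346,222) is up again, and the cutter, mould and jar are where they were.

```bash
python3 -c "
from cell import *
print(finish_job())"
```

```text
the job is handed in; nothing more can be done
None
```

I swiped the blue bar from the white-lamp end to the red-lamp end in one light stroke (about 2–3.5 mm down), then pressed the green button to its stop and let it come back up; the arm finished clear, the yellow button, cutter, mould and jar were not touched, and the job was handed in at about 11.5 s with no verdict shown.

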